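# Clamp the hanging blanks for filing

## Robot

A 6-joint arm with a two-finger parallel gripper is mounted at the origin on a cart in front of the work surface, level with it; the furniture and walls round the work are solid. World frame = base frame: x ahead of the robot, y to its left, z up, the work surface at z = 0. Lengths are in m, angles in rad, forces in N, time in s.
With the tool pointing down it reaches from about 0.25 to 0.725 m from the base axis. Payload 4 kg.
Tool frame: the origin (TCP) lies at the very end of the fingers, on their centre line; the grasp point (between the pads) lies 19 mm behind it; z points along the fingers, y is the line along which they close (so a half turn about z gives the same grasp; the last joint's range is limited). The gripper opens to 85 mm and grips with 20 to 120 N. Pads are 22 mm wide; open, the fingers measure 114 mm over their backs; the gripper's body (76 mm by 85 mm) begins 54 mm behind the grasp point. The pads swing forward as they close: fully open they stand 13 mm farther back than shut.
Start: joints at [-1.306, 0.241, 0.005, 1.335, 0, 1.571], TCP at [0.131, -0.483, 0.231] pointing down, gripper open.
Joint ranges: [-2.72, 2.72], [-1.05, 1.87], [-1.09, 1.28], [-1.99, 2.15], [-1.42, 1.44], [-3.14, 3.14]. Speed limits (rad/s): [2.79, 2.79, 3.14, 3.14, 3.14, 3.14].

## Interface

Orientations are given as a unit quaternion [w, x, y, z].
In Python, from rig import telemetry, cams, arm gives the robot as it stands.
- The arm moves only by the tool jog_arm, never from a script. Its arguments are lists of equal length, an entry for each row: "xyz": the shift along the world's x, y, z in m, a list of three; "roll": the turn about the world's z in rad. In form: {"xyz": [[x, y, z], ...], "roll": [roll, ...]}. A call has 1 to 20 rows; each row shifts and turns the commanded pose from where the row before left it; what a row does not reach is not made up. A row lasts 1/10 s, in which the tool goes at most 50 mm and 8.59 degrees, less where a joint would pass 70% of its speed; a pose out of reach is approached as far as the arm can. A call with a gripper value outside its range is refused whole. "gripper" is the finger opening in m, from 0 to 0.0854, set as the call begins (left out, the last holds). The fingers move at their own pace and stop on an object; the grip force is fixed at half the most. Time passes only in rows, so rows that do not move let the fingers close. It gives the time, the measured TCP pose, the force, the opening and the grip force at its end, in the units of the state.
- telemetry.sense(): the state, without advancing time (a new reading comes with each control period).
- cams.camera(name): name is "scene" or "side" or "wrist"; returns a dict with "img" (420x560x3 uint8, blue, green, red), "range_z" (420x560 float32, m along the optical axis (not along the pixel's ray), 0 where there is no reading), "fov_y" (degrees; the focal length in pixels is half the picture's height over the tangent of half this angle, whatever the lens; pixels are square), "cx", "cy" (the principal point, pixels), "dist_coeffs" ([k1, k2, p1, p2, k3] as OpenCV has them; the pictures are not rectified), "extrinsics" (4x4, takes a point from world to camera coordinates). Camera axes: x right, y down, z forward; pixel columns grow to the right and rows downward; lengths in m; the calibration is good to about 2 mm. A picture is of the moment at which its call begins.
- arm.hand_in(): hands the job in; it is judged then, once.
The state is a dict: "time_s": time; "joint_pos": joint angles; "joint_velocities": joint speeds; "tau": joint torques, N m; "tool_pos": TCP position; "orientation": TCP orientation; "ft_force": force on the tool from outside, world axes, zero at the start; "moment": the same for the moment, N m; "width": finger opening in m; "grasp_force": force on a finger pad.
Only numpy, scipy, OpenCV 4.12 (cv2) and the standard library are available. Lean on these libraries where they do the work, as an engineer would, in place of code of your own. Each camera call takes 0.05 s, during which the arm holds its last target. There are 200 camera calls.

## Task

Get the filing job ready: lift every steel blank off the hook rack, lay each one across the rests of a clamping station of its own, and flip that station's cam lever right over until it snaps past centre and the jaw holds the blank square against the fence. Leave a station that gets no blank with its lever open, lay the file in the cradle along the front of the fixture, and do not disturb the jar, the bud casting or the polishing compound.

Things in the scene. Friction and masses are not known exactly. Their poses are not given: they have to be found in the camera images.
- fixture: aluminium clamping plate 216 x 290 x 10 mm, fixed to the bench, turned to face the robot. Origin: underside, midway along its length, 91 mm behind its front edge; x points away from the robot, y left, z up. It carries three like stations 95 mm apart (seat_1 at y = +95 mm, seat_2 at 0, seat_3 at -95 mm), all at x = 0, and in front of them the cradle
- rack: fixed hook rack left of the fixture, wooden base 225 x 100 x 12 mm, origin under it, x away from the robot. 3 pairs of upturned hooks (8 mm rod, 58 mm apart in y), each for one blank lying level along y; blank centres (x, z), mm: (-78, 72), (0, 127), (78, 182). Hook tips and uprights end 24 mm above the blank's underside: lift it over 30 mm before going sideways
- over_work (a point): a free point in the air over the work. Beware: a bundle of air lines hangs between the robot and the bench, up to 1.25 m over it, at x = 0.13 to 0.24 m, y = -0.31 to -0.06 m, a wall to the arm. If the arm starts on their right, turn it away from them, fold it upright over its own base, turn across (elbow behind), and only then reach out; the work lies left of them
- blank_1: square steel blank 16 x 90 x 16 mm, 0.13 to 0.23 kg, long along its y, with a 6 mm cross hole near one end; hangs on a pair of hooks of the rack at the start, or is absent. Origin: its centre
- blank_2: square steel blank 16 x 90 x 16 mm, 0.13 to 0.23 kg, long along its y, with a 6 mm cross hole near one end; hangs on a pair of hooks of the rack at the start, or is absent. Origin: its centre
- blank_3: square steel blank 16 x 90 x 16 mm, 0.13 to 0.23 kg, long along its y, with a 6 mm cross hole near one end; hangs on a pair of hooks of the rack at the start, or is absent. Origin: its centre
- seat_1 (a point): centre of a blank clamped in station 1, 32 mm above the bench, blank along y, axes as the fixture's. From here, mm: two rests at y = -32, +32 (16 wide, top 8 below this point); fence lugs on them, x = -16 to -8, top 8 above; open jaw prongs at x = +17: lay a blank in at x = +4, the jaw pushes it to the fence. Between the rests 48 mm is free for fingers down to the plate (22 below)
- jaw_1: sliding steel fork of station 1, driven by lever_1, closing 9 mm towards the fence (-x), sprung by a further 1 to 2 mm. Origin at its prongs' face, 13 mm above the bench, 17 mm beyond the seat point when open. Prongs at y = -32 and +32 mm, 16 mm wide, top 37 mm above the bench; the bridge that joins them begins 23 mm beyond their face
- lever_1 (a joint): cam lever of station 1, rad: 0 open (handle up, leaning 10 degrees away from the robot), 1.25 clamped (handle down, away from the robot, 8 degrees above level). Hinge axis along y, 76 mm beyond the seat point (+x), 40 mm above the bench. A spring resists (about 7 N at the grip) up to dead centre at 1.0 and returns it if let go; beyond, it snaps to the stop and stays
- grip_1 (a point): middle of the black round grip of lever_1, 64 mm from the hinge axis; the grip is 18 mm thick and reaches from 43 to 81 mm from the axis
- seat_2 (a point): centre of a blank clamped in station 2, 32 mm above the bench, blank along y, axes as the fixture's. From here, mm: two rests at y = -32, +32 (16 wide, top 8 below this point); fence lugs on them, x = -16 to -8, top 8 above; open jaw prongs at x = +17: lay a blank in at x = +4, the jaw pushes it to the fence. Between the rests 48 mm is free for fingers down to the plate (22 below)
- jaw_2: sliding steel fork of station 2, driven by lever_2, closing 9 mm towards the fence (-x), sprung by a further 1 to 2 mm. Origin at its prongs' face, 13 mm above the bench, 17 mm beyond the seat point when open. Prongs at y = -32 and +32 mm, 16 mm wide, top 37 mm above the bench; the bridge that joins them begins 23 mm beyond their face
- lever_2 (a joint): cam lever of station 2, rad: 0 open (handle up, leaning 10 degrees away from the robot), 1.25 clamped (handle down, away from the robot, 8 degrees above level). Hinge axis along y, 76 mm beyond the seat point (+x), 40 mm above the bench. A spring resists (about 7 N at the grip) up to dead centre at 1.0 and returns it if let go; beyond, it snaps to the stop and stays
- grip_2 (a point): middle of the black round grip of lever_2, 64 mm from the hinge axis; the grip is 18 mm thick and reaches from 43 to 81 mm from the axis
- seat_3 (a point): centre of a blank clamped in station 3, 32 mm above the bench, blank along y, axes as the fixture's. From here, mm: two rests at y = -32, +32 (16 wide, top 8 below this point); fence lugs on them, x = -16 to -8, top 8 above; open jaw prongs at x = +17: lay a blank in at x = +4, the jaw pushes it to the fence. Between the rests 48 mm is free for fingers down to the plate (22 below)
- jaw_3: sliding steel fork of station 3, driven by lever_3, closing 9 mm towards the fence (-x), sprung by a further 1 to 2 mm. Origin at its prongs' face, 13 mm above the bench, 17 mm beyond the seat point when open. Prongs at y = -32 and +32 mm, 16 mm wide, top 37 mm above the bench; the bridge that joins them begins 23 mm beyond their face
- lever_3 (a joint): cam lever of station 3, rad: 0 open (handle up, leaning 10 degrees away from the robot), 1.25 clamped (handle down, away from the robot, 8 degrees above level). Hinge axis along y, 76 mm beyond the seat point (+x), 40 mm above the bench. A spring resists (about 7 N at the grip) up to dead centre at 1.0 and returns it if let go; beyond, it snaps to the stop and stays
- grip_3 (a point): middle of the black round grip of lever_3, 64 mm from the hinge axis; the grip is 18 mm thick and reaches from 43 to 81 mm from the axis
- file: hand file with a turned wooden handle, 17 x 195 x 17 mm, 0.055 kg, lying on the bench behind the fixture. Origin: middle of its length, on its underside; handle (17 mm thick) from y = +12 to +98 mm, best taken at y = +55 mm; thin blade on the -y side, too slight to grasp
- cradle (a point): middle of the file cradle, 60 mm in front of the seats, on the plate's top face (10 mm above the bench), axes as the fixture's; the file lies along y on the plate, handle to either side, between four pairs of black lugs at y = -95, -14, +14 and +95 mm, each pair 34 mm apart inside, lugs 14 mm high and 10 mm long in y
- jar: bystander: open white jar 111 x 111 x 132 mm, origin under its middle
- bud_casting: bystander: brass bud casting 48 x 52 x 54 mm, origin under its middle
- compound_bar: bystander: bar of green polishing compound 42 x 105 x 37 mm, origin under its middle
Not all that is in view belongs to the job. Leave any purple look-alike of the blank_3 alone.

How it is judged:
At the end, for the whole second after the job is handed in: Each blank present lies in its own station within 4 mm across, 14 mm along, 0.12 rad, lever beyond 1.12 rad, jaw pressing over 2 N. Levers of stations without a blank are below 0.3 rad. The file lies at rest in the cradle, its middle within 14 mm across, 25 mm along, 0.2 rad (((x of blank_1 in the frame of seat_1 between -0.004 and 0.004 m and y of blank_1 in the frame of seat_1 between -0.014 and 0.014 m and z of blank_1 in the frame of seat_1 between -0.004 and 0.004 m and angle between the y axis of blank_1 and the y axis of seat_1, either way round below 0.12 rad and value of joint lever_1 above 1.12 rad and contact force between blank_1 and jaw_1 above 2 N) or (x of blank_1 in the frame of seat_2 between -0.004 and 0.004 m and y of blank_1 in the frame of seat_2 between -0.014 and 0.014 m and z of blank_1 in the frame of seat_2 between -0.004 and 0.004 m and angle between the y axis of blank_1 and the y axis of seat_2, either way round below 0.12 rad and value of joint lever_2 above 1.12 rad and contact force between blank_1 and jaw_2 above 2 N) or (x of blank_1 in the frame of seat_3 between -0.004 and 0.004 m and y of blank_1 in the frame of seat_3 between -0.014 and 0.014 m and z of blank_1 in the frame of seat_3 between -0.004 and 0.004 m and angle between the y axis of blank_1 and the y axis of seat_3, either way round below 0.12 rad and value of joint lever_3 above 1.12 rad and contact force between blank_1 and jaw_3 above 2 N)) and ((x of blank_2 in the frame of seat_1 between -0.004 and 0.004 m and y of blank_2 in the frame of seat_1 between -0.014 and 0.014 m and z of blank_2 in the frame of seat_1 between -0.004 and 0.004 m and angle between the y axis of blank_2 and the y axis of seat_1, either way round below 0.12 rad and value of joint lever_1 above 1.12 rad and contact force between blank_2 and jaw_1 above 2 N) or (x of blank_2 in the frame of seat_2 between -0.004 and 0.004 m and y of blank_2 in the frame of seat_2 between -0.014 and 0.014 m and z of blank_2 in the frame of seat_2 between -0.004 and 0.004 m and angle between the y axis of blank_2 and the y axis of seat_2, either way round below 0.12 rad and value of joint lever_2 above 1.12 rad and contact force between blank_2 and jaw_2 above 2 N) or (x of blank_2 in the frame of seat_3 between -0.004 and 0.004 m and y of blank_2 in the frame of seat_3 between -0.014 and 0.014 m and z of blank_2 in the frame of seat_3 between -0.004 and 0.004 m and angle between the y axis of blank_2 and the y axis of seat_3, either way round below 0.12 rad and value of joint lever_3 above 1.12 rad and contact force between blank_2 and jaw_3 above 2 N)) and ((x of blank_3 in the frame of seat_1 between -0.004 and 0.004 m and y of blank_3 in the frame of seat_1 between -0.014 and 0.014 m and z of blank_3 in the frame of seat_1 between -0.004 and 0.004 m and angle between the y axis of blank_3 and the y axis of seat_1, either way round below 0.12 rad and value of joint lever_1 above 1.12 rad and contact force between blank_3 and jaw_1 above 2 N) or (x of blank_3 in the frame of seat_2 between -0.004 and 0.004 m and y of blank_3 in the frame of seat_2 between -0.014 and 0.014 m and z of blank_3 in the frame of seat_2 between -0.004 and 0.004 m and angle between the y axis of blank_3 and the y axis of seat_2, either way round below 0.12 rad and value of joint lever_2 above 1.12 rad and contact force between blank_3 and jaw_2 above 2 N) or (x of blank_3 in the frame of seat_3 between -0.004 and 0.004 m and y of blank_3 in the frame of seat_3 between -0.014 and 0.014 m and z of blank_3 in the frame of seat_3 between -0.004 and 0.004 m and angle between the y axis of blank_3 and the y axis of seat_3, either way round below 0.12 rad and value of joint lever_3 above 1.12 rad and contact force between blank_3 and jaw_3 above 2 N)) and (value of joint lever_1 below 0.3 rad or distance between any of blank_1, blank_2, blank_3 and seat_1 below 0.017 m) and (value of joint lever_2 below 0.3 rad or distance between any of blank_1, blank_2, blank_3 and seat_2 below 0.017 m) and (value of joint lever_3 below 0.3 rad or distance between any of blank_1, blank_2, blank_3 and seat_3 below 0.017 m) and x of file in the frame of cradle between -0.014 and 0.014 m and y of file in the frame of cradle between -0.025 and 0.025 m and z of file in the frame of cradle between -0.004 and 0.005 m and angle between the y axis of file and the y axis of cradle, either way round below 0.2 rad and linear speed of file below 0.02 m/s); the robot touches nothing.
It fails at once if the jar is pushed more than 30 mm from its place or tipped over (distance of jar from where it was at the start of the episode above 0.03 m or angle between jar's own z axis and vertical above 0.5 rad).
It fails at once if the bud casting is pushed more than 30 mm from its place or tipped over (distance of bud_casting from where it was at the start of the episode above 0.03 m or angle between bud_casting's own z axis and vertical above 0.5 rad).
It fails at once if the compound bar is pushed more than 30 mm from its place or tipped over (distance of compound_bar from where it was at the start of the episode above 0.03 m or angle between compound_bar's own z axis and vertical above 0.5 rad).
Of blank_1, blank_2, blank_3 only 2 to 3 are there at a start; the rules pass over those that are not, and their reading is None.
At some moment in a run one of file may be knocked a few centimetres aside while the robot is not near it.
Once in a run the grip may slacken for a moment while it holds something.
It also fails if it takes over 208 s, if anything falls off the work surface, if the arm or the gripper's body presses on something with over 40 N, if the wrist force passes 120 N, or if a joint passes its speed limit or range.

## Working session

There is one attempt and no reset: what is moved stays moved. The work goes in short steps, Python scripts to look and compute and a tool call to move; the robot and the scene stay as the last step left them, time stands still between calls to the robot, and variables do not carry over. Pictures are saved under pics/ and viewed, at most 14 in all, crops included, and the job is handed in when it is done.

Besides the shell and the picture viewer there is one more tool, called after "Request:" by a JSON object that holds its "api" and its "payload". jog_arm: Moves the arm, as the interface text tells. Its arguments: {"type":"object","properties":{"xyz":{"type":"array","items":{"type":"array","items":{"type":"number"}}},"roll":{"type":"array","items":{"type":"number"}},"gripper":{"type":"number"}},"required":["xyz","roll"]}

```bash
ls; mkdir -p pics; cat > h.py <<'E'
import numpy as np, cv2
from rig import telemetry, cams, arm
def cap(n):
    c=cams.camera(n); h,w=c["img"].shape[:2]
    f=h/2/np.tan(np.radians(c["fov_y"])/2)
    c["K"]=np.array([[f,0,c["cx"]],[0,f,c["cy"]],[0,0,1.]]); c["d"]=np.array(c["dist_coeffs"],float); c["E"]=np.array(c["extrinsics"]); return c
def rays(c,uv):
    p=cv2.undistortPoints(np.array(uv,float).reshape(-1,1,2),c["K"],c["d"])[:,0]
    R,t=c["E"][:3,:3],c["E"][:3,3]
    return -R.T@t,np.c_[p,np.ones(len(p))]@R
def onplane(c,uv,z):
    o,d=rays(c,uv); return o+d*((z-o[2])/d[:,2])[:,None]
def depthpts(c,uv):
    uv=np.array(uv,int).reshape(-1,2); o,d=rays(c,uv); return o+d*c["range_z"][uv[:,1],uv[:,0]][:,None]
def proj(c,P):
    return cv2.projectPoints(np.array(P,float).reshape(-1,1,3),cv2.Rodrigues(c["E"][:3,:3])[0],c["E"][:3,3],c["K"],c["d"])[0][:,0]
E
python3 - <<'E'
from h import *
import pickle
for n in ["scene","side"]:
    c=cap(n); cv2.imwrite(f"pics/{n}0.png",cv2.resize(c["img"],(784,588))); pickle.dump(c,open(n+".pkl","wb"))
    print(n,c["E"].round(3).tolist(),c["fov_y"],c["d"])
s=telemetry.sense(); print({k:np.round(v,3) for k,v in s.items()})
E
```

```text
pics
scene [[-0.778, -0.628, -0.001, 0.535], [-0.4, 0.497, -0.77, 0.286], [0.484, -0.599, -0.639, 1.004], [0.0, 0.0, 0.0, 1.0]] 53.60455241255825 [-0.07404899  0.          0.          0.          0.        ]
side [[0.999, -0.049, -0.001, -0.531], [-0.022, -0.437, -0.899, 0.287], [0.044, 0.898, -0.438, 0.887], [0.0, 0.0, 0.0, 1.0]] 50.442756333038545 [-0.00767607  0.          0.          0.          0.        ]
{'time_s': np.float64(0.1), 'joint_pos': array([-1.306,  0.241,  0.004,  1.335,  0.   ,  1.571]), 'joint_velocities': array([-0.001, -0.001,  0.003, -0.001,  0.   , -0.001]), 'tau': array([ 1.0000e-03, -3.7314e+01,  2.5301e+01,  1.1000e-02, -0.0000e+00,
        0.0000e+00]), 'tool_pos': array([ 0.131, -0.482,  0.231]), 'orientation': array([-0.001,  0.991,  0.132, -0.   ]), 'ft_force': array([-0.582,  0.103,  0.654]), 'moment': array([0.003, 0.003, 0.013]), 'grasp_force': np.float64(0.0), 'width': np.float64(0.086)}
```

View pics/scene0.png

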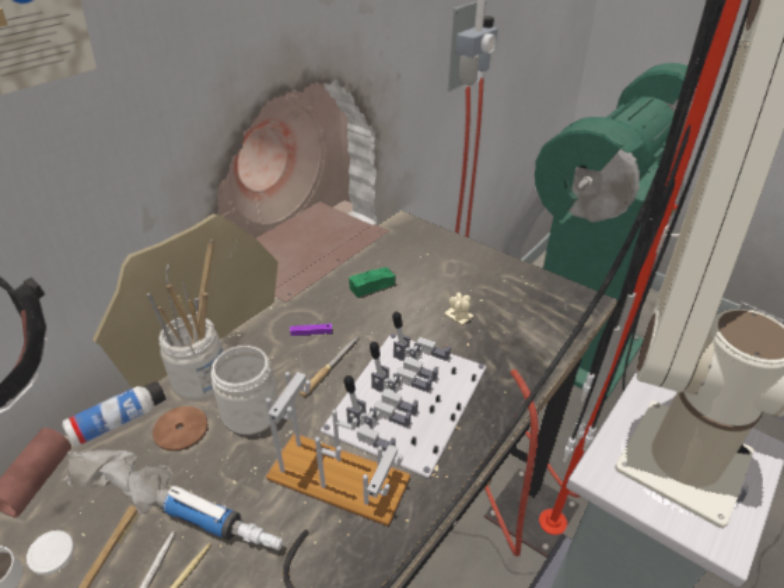

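View pics/side0.png

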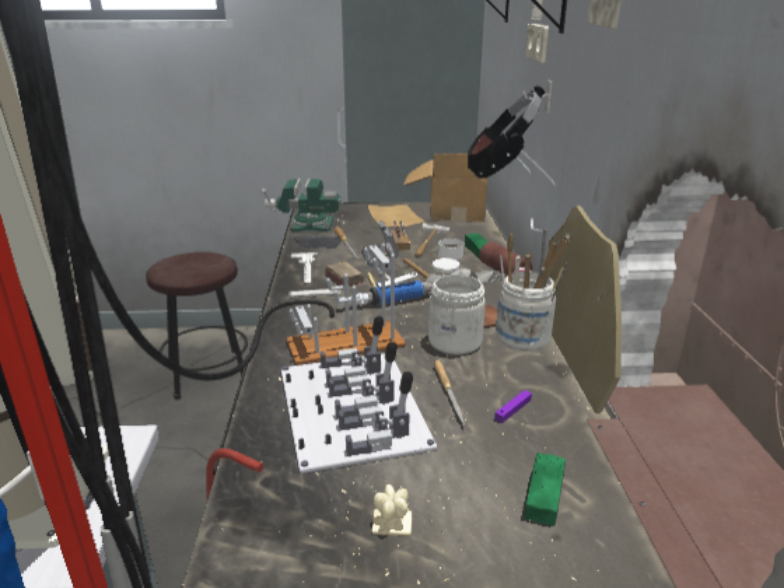

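The scene picture shows two blanks, on the high hooks (288,395) and the low hooks (381,470); the middle pair looks empty. The purple look-alike is at (310,329), the file at (330,368), the jar at (243,390), and the open levers at (398,322), (375,352) and (350,386). The side picture shows the same layout, with blanks at (377,256) and (303,320).

```bash
python3 - <<'E'
from h import *
import pickle
C={n:pickle.load(open(n+".pkl","rb")) for n in ["scene","side"]}
k=588/420
def pts(c,m):
    v,u=np.nonzero(m&(c["range_z"]>0)); return np.c_[u,v],depthpts(c,np.c_[u,v])
def rect(P):
    r=cv2.minAreaRect((P[:,:2]*1000).astype(np.float32)); return np.round(r[0],1),np.round(r[1],1),round(r[2],1),np.round(cv2.boxPoints(r)).tolist()
for n,c in C.items():
    im=c["img"]; hsv=cv2.cvtColor(im,cv2.COLOR_BGR2HSV); H,S,V=[hsv[...,i].astype(int) for i in range(3)]
    z=np.ones((420,560),bool); uv,P=pts(c,z)
    def sub(m,lo,hi,box):
        g=np.array([m[v,u] for u,v in uv]); s=g&(P[:,2]>lo)&(P[:,2]<hi)&(P[:,0]>box[0])&(P[:,0]<box[1])&(P[:,1]>box[2])&(P[:,1]<box[3]); return uv[s],P[s]
    B=(0.2,1.2,-.4,1.)
    def big(u):
        m=np.zeros((420,560),np.uint8); m[u[:,1],u[:,0]]=1; l=cv2.connectedComponentsWithStats(cv2.morphologyEx(m,cv2.MORPH_CLOSE,np.ones((3,3))))
        i=1+np.argmax(l[2][1:,4]); return l[1][u[:,1],u[:,0]]==i
    for nm,m,lo,hi,zp in [("plate",(S<40)&(V>150),.004,.016,.01),("rack",(H>5)&(H<18)&(S>120)&(V>90),.005,.02,.012),("purple",(H>125)&(H<155)&(S>100),0,.05,.016),("green",(H>60)&(H<85)&(S>120),0.005,.06,.037),("brass",(H>15)&(H<32)&(S>30)&(V>150),.003,.07,.03)]:
        u,p=sub(m,lo,hi,B)
        if len(u)<20: print(n,nm,len(u)); continue
        b=big(u); q=onplane(c,u[b],zp); print(n,nm,b.sum(),"zmed",np.median(p[b,2]).round(4),"plane",rect(q),"depth",rect(p[b]))
E
```

```text
scene plate 2904 zmed 0.0087 plane (array([428.8, 184.1]), array([133.5, 290.3]), 11.8, [[334.0, 313.0], [393.0, 28.0], [524.0, 56.0], [464.0, 340.0]]) depth (array([429.7, 181.4]), array([133.8, 292.4]), 11.8, [[334.0, 311.0], [394.0, 25.0], [525.0, 52.0], [465.0, 338.0]])
scene rack 2796 zmed 0.0108 plane (array([453., 408.]), array([224. , 101.4]), 16.6, [[331.0, 425.0], [360.0, 327.0], [575.0, 391.0], [546.0, 489.0]]) depth (array([454.2, 406.4]), array([224.6, 100.9]), 16.7, [[332.0, 423.0], [361.0, 326.0], [576.0, 390.0], [547.0, 487.0]])
scene purple 189 zmed 0.0128 plane (array([741.2, 176.6]), array([87.6, 29. ]), 44.5, [[700.0, 156.0], [720.0, 136.0], [783.0, 197.0], [762.0, 218.0]]) depth (array([746.5, 171.1]), array([88. , 20.7]), 46.4, [[709.0, 146.0], [724.0, 132.0], [784.0, 196.0], [769.0, 210.0]])
scene green 397 zmed 0.0297 plane (array([730. , -15.8]), array([106.9,  70.6]), 66.1, [[676.0, -50.0], [741.0, -79.0], [784.0, 19.0], [719.0, 47.0]]) depth (array([742.7, -32.2]), array([101.4,  42.7]), 68.2, [[704.0, -71.0], [744.0, -87.0], [781.0, 7.0], [742.0, 23.0]])
s
[... 952 characters left out ...]
0, 189.0], [775.0, 207.0]]) depth (array([750.9, 173.1]), array([100.6,  17.6]), 44.1, [[709.0, 144.0], [721.0, 132.0], [793.0, 202.0], [781.0, 214.0]])
side green 1013 zmed 0.0334 plane (array([739.8, -53.1]), array([134.2,  40.3]), 67.6, [[696.0, -107.0], [733.0, -123.0], [784.0, 1.0], [747.0, 17.0]]) depth (array([745.6, -38.6]), array([104.5,  40.6]), 67.6, [[707.0, -79.0], [744.0, -95.0], [784.0, 2.0], [747.0, 17.0]])
side brass 386 zmed 0.0473 plane (array([529.5, -67.6]), array([62.5, 54.6]), 67.2, [[492.0, -86.0], [542.0, -107.0], [567.0, -49.0], [516.0, -28.0]]) depth (array([524.5, -55.9]), array([51. , 84.9]), 22.1, [[485.0, -26.0], [517.0, -105.0], [564.0, -86.0], [532.0, -7.0]])
```

```bash
python3 - <<'E'
from h import *
import pickle
c=pickle.load(open("scene.pkl","rb")); d=pickle.load(open("side.pkl","rb"))
a=cv2.resize(c["img"][220:380,180:360],(720,640))[:590]; b=cv2.resize(d["img"][160:340,180:360],(590,590))
cv2.imwrite("pics/s1.png",cv2.resize(a,(720,590))); cv2.imwrite("pics/d1.png",b)
E
```

```text
(no output)
```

View pics/s1.png

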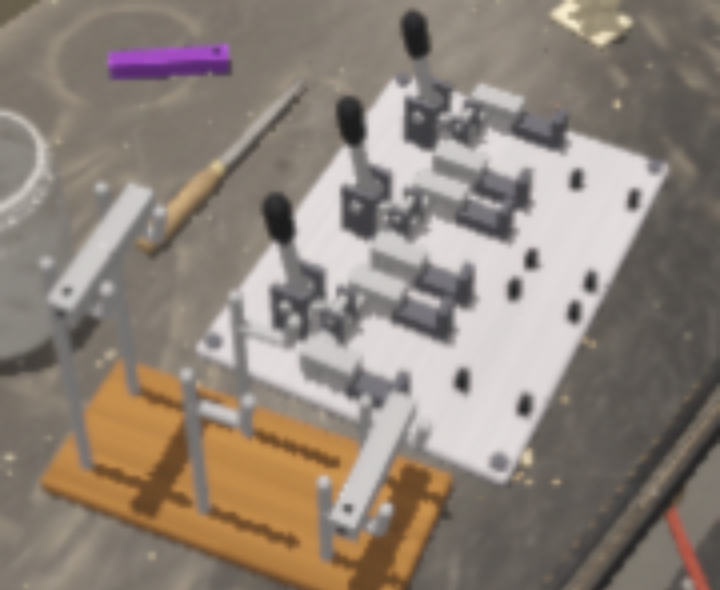

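View pics/d1.png

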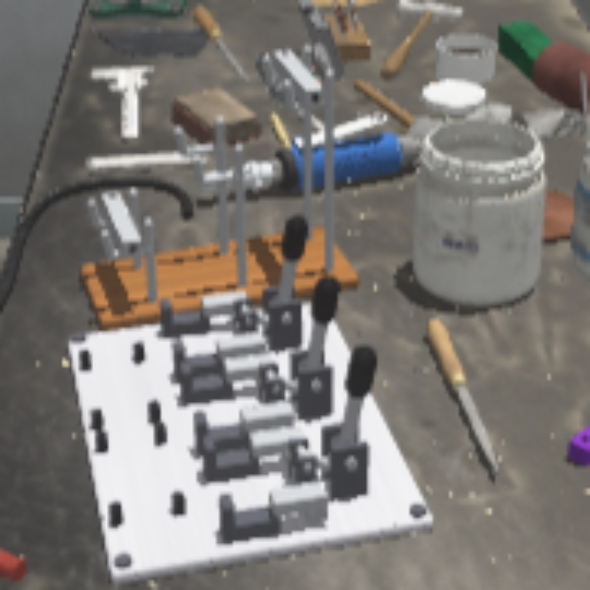

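The crops confirm two bright steel blanks with cross holes, on the high hooks (scene crop 100,245) and the low hooks (375,465). The middle hooks are empty. The purple bar at (170,60) is the decoy. The file handle is at (185,205), with its blade towards (305,80).

```bash
python3 - <<'E'
from h import *
import pickle
C={n:pickle.load(open(n+".pkl","rb")) for n in ["scene","side"]}
s,d=C["scene"],C["side"]
print("file scene butt,junc,tip",onplane(s,[(217,282),(235.5,262),(256,240)],.008).round(3).tolist())
print("file side",onplane(d,[(311,258),(320,276),(330,304)],.008).round(3).tolist())
for z,e in [(.19,[(195,295),(216,267)]),(.08,[(266,350),(282,319)])]:
    q=onplane(s,e,z); print("blank mid",q.mean(0).round(3),q.round(3).tolist())
O=np.array([.453,.407]); a=np.radians(16.6); X=np.array([np.cos(a),np.sin(a)]);Y=np.array([-X[1],X[0]])
# steel/bright pts near expected blanks by depth
for n,c in C.items():
    v,u=np.nonzero(c["range_z"]>0); P=depthpts(c,np.c_[u,v])
    r=np.c_[(P[:,:2]-O)@X,(P[:,:2]-O)@Y,P[:,2]]*1000
    for x,z in [(-78,72),(78,182)]:
        m=(abs(r[:,0]-x)<25)&(abs(r[:,2]-z-8)<4)&(abs(r[:,1])<60)
        q=P[m]*1000
        if m.sum()>10: R=cv2.minAreaRect(q[:,:2].astype(np.float32)); print(n,x,m.sum(),np.round(R[0],1),np.round(R[1],1),round(R[2],1))
    m=(P[:,2]>.12)&(P[:,2]<.136)&(P[:,0]>.5)&(P[:,0]<.85)&(P[:,1]>.2)&(P[:,1]<.5); 
    q=P[m]*1000; print(n,"jar?",cv2.minEnclosingCircle(q[:,:2].astype(np.float32)))
    # grips: dark pts
    F=np.array([.454,.187]);b=np.radians(11.8);fx=np.array([np.cos(b),np.sin(b)]);fy=np.array([-fx[1],fx[0]])
    r=np.c_[(P[:,:2]-F)@fx,(P[:,:2]-F)@fy,P[:,2]]*1000
    for y in (95,0,-95):
        m=(abs(r[:,0]-87)<25)&(abs(r[:,1]-y)<18)&(r[:,2]>85)&(r[:,2]<125); print(n,y,m.sum(),np.median(r[m],0).round(1),r[m].min(0).round(),r[m].max(0).round())
E
```

```text
file scene butt,junc,tip [[0.627, 0.313, 0.008], [0.638, 0.227, 0.008], [0.652, 0.122, 0.008]]
file side [[0.632, 0.32, 0.008], [0.645, 0.234, 0.008], [0.653, 0.121, 0.008]]
blank mid [0.524 0.428 0.19 ] [[0.513, 0.469, 0.19], [0.535, 0.386, 0.19]]
blank mid [0.374 0.382 0.08 ] [[0.363, 0.424, 0.08], [0.386, 0.34, 0.08]]
scene -78 303 [375.8 381.9] [42.  91.4] 15.8
scene 78 293 [525.5 428.2] [42.7 92.4] 16.7
scene jar? ((686.8112182617188, 339.02960205078125), 196.45838928222656)
scene 95 88 [ 83.6  99.6 108.2] [77. 87. 86.] [ 97. 105. 121.]
scene 0 79 [ 83.9   4.2 105.2] [76. -7. 86.] [ 96.  11. 121.]
scene -95 71 [ 84.  -90.1 106.6] [  76. -101.   85.] [ 96. -85. 119.]
side -78 128 [376.2 381.1] [43.4 93.9] 17.3
side 78 120 [527.1 425.1] [42.  88.2] 15.1
side jar? ((690.0185546875, 414.3272399902344), 164.14309692382812)
side 95 88 [ 86.4  89.  103.8] [78. 83. 86.] [ 97. 100. 119.]
side 0 99 [ 85.8  -6.  104.5] [ 77. -11.  86.] [ 98.   4. 119.]
side -95 117 [  85.8 -101.3  104.7] [  77. -105.   87.] [ 96. -92. 120.]
```

Request:
{"api": "jog_arm", "payload": {"xyz": [[-0.045,-0.005,0.02],[-0.045,-0.005,0.02],[-0.045,0,0.02],[-0.045,0,0.02],[-0.045,0.01,0.02]], "roll": [0,0,0,0,0], "gripper": 0.0}}

```text
time_s: 0.6
tool_pos: [-0.0956, -0.4827, 0.3312]
orientation: [-0.0, 0.991, 0.132, 0.0]
ft_force: [1.0, -1.6, -0.2]
width: 0.012
grasp_force: 0.0
```

Request:
{"api": "jog_arm", "payload": {"xyz": [[0.008,0.039,0.02],[0.008,0.039,0.02],[0.008,0.039,0.02],[0.008,0.039,0.02],[0.008,0.039,0.02],[0.008,0.039,0.02]], "roll": [0,0,0,0,0,0]}}

```text
time_s: 1.2
tool_pos: [-0.0456, -0.2467, 0.4516]
orientation: [-0.0, 0.991, 0.132, 0.0]
ft_force: [0.7, 0.0, 0.5]
width: 0.0001
grasp_force: 0.0
```

```bash
python3 -c "
from h import *
s=telemetry.sense(); print(s['joint_pos'],s['tool_pos'])
# kin fit guess from three poses later
"
```

```text
[-1.75355745e+00 -2.37223647e-01  9.81179619e-02  1.90660035e+00
 -1.44971652e-05  1.12347113e+00] [-0.04559521 -0.24667171  0.45164567]
```

Request:
{"api": "jog_arm", "payload": {"xyz": [[0.0073,0.0393,-0.006],[0.0073,0.0393,-0.006],[0.0073,0.0393,-0.006],[0.0073,0.0393,-0.006],[0.0073,0.0393,-0.006],[0,0,0]], "roll": [0,0,0,0,0,0]}}

```text
time_s: 1.8
tool_pos: [-0.0087, -0.0484, 0.421]
orientation: [0.002, 0.991, 0.132, -0.001]
ft_force: [-0.3, 0.1, -0.2]
width: -0.0003
grasp_force: 0.0
```

```bash
python3 -c "
from h import *
s=telemetry.sense(); p=s['tool_pos'];print(s['joint_pos'].round(3),p)
a=np.arctan2(p[1],p[0]); r=np.hypot(p[0],p[1]); k=np.linspace(a,.6,15)
q=np.c_[np.cos(k),np.sin(k)]*np.linspace(r,.05,15)[:,None]
print(a,r,np.diff(np.vstack([p[:2],q[1:]]),axis=0).round(4).tolist())
"
```

```text
[-1.75  -0.64  -0.155  2.053  0.     1.127] [-0.00874496 -0.0484211   0.42104719]
-1.7494725589948183 0.04920444550085299 [[0.0082, -0.0008], [0.0082, 0.0005], [0.008, 0.0019], [0.0076, 0.0032], [0.007, 0.0045], [0.0061, 0.0056], [0.0051, 0.0065], [0.004, 0.0073], [0.0027, 0.0079], [0.0013, 0.0082], [-0.0, 0.0083], [-0.0014, 0.0082], [-0.0028, 0.0079], [-0.0041, 0.0073]]
```

Request:
{"api": "jog_arm", "payload": {"xyz": [[0.008,-0.001,0],[0.008,0.0005,0],[0.008,0.002,0],[0.0075,0.003,0],[0.007,0.0045,0],[0.006,0.0055,0],[0.005,0.0065,0],[0.004,0.0075,0],[0.0025,0.008,0],[0.0015,0.008,0],[0,0.0085,0],[-0.0015,0.008,0],[-0.003,0.008,0],[-0.004,0.0075,0]], "roll": [0.115,0.115,0.115,0.115,0.115,0.115,0.115,0.115,0.115,0.115,0.115,0.115,0.115,0.1]}}

```text
time_s: 3.2
tool_pos: [0.0398, 0.0249, 0.4211]
orientation: [0.0, 0.596, 0.803, 0.0]
ft_force: [0.7, 0.5, 0.8]
width: 0.0001
grasp_force: 0.0
```

```bash
cat > st.py <<'E'
from h import *
s=telemetry.sense(); q=s['orientation']; w,x,y,z=q
th=np.arctan2(1-2*(x*x+z*z),2*(x*y-w*z))
th=(th+np.pi/2)%np.pi-np.pi/2
print(s['time_s'],s['joint_pos'].round(3),s['tool_pos'].round(4),'th',th.round(3),'w',round(float(s['width']),4),s['ft_force'].round(1))
E
python3 st.py
```

```text
3.2 [ 0.559 -0.642 -0.155  2.057  0.     1.837] [0.0398 0.0249 0.4211] th 0.293 w 0.0001 [0.7 0.5 0.8]
```

Request:
{"api": "jog_arm", "payload": {"xyz": [[0.024,0.0255,-0.008],[0.024,0.0255,-0.008],[0.024,0.0255,-0.008],[0.024,0.0255,-0.008],[0.024,0.0255,-0.008],[0.024,0.0255,-0.008],[0.024,0.0255,-0.008],[0.024,0.0255,-0.008],[0.024,0.0255,-0.008],[0.024,0.0255,-0.008],[0.024,0.0255,-0.016],[0.024,0.0255,-0.016],[0.024,0.0255,-0.016],[0.024,0.0255,-0.016],[0,0,-0.017]], "roll": [0,0,0,0,0,0,0,0,0,0,0,0,0,0,0], "gripper": 0.06}}

```text
time_s: 4.7
tool_pos: [0.3782, 0.3842, 0.2564]
orientation: [-0.0, 0.598, 0.802, -0.001]
ft_force: [-0.1, -0.1, 0.0]
width: 0.0594
grasp_force: 0.0
```

```bash
cat > wr.py <<'E'
import sys
from h import *
exec(open('st.py').read())
c=cap("wrist"); cv2.imwrite(f"pics/{sys.argv[1]}.png",c["img"])
v,u=np.nonzero(c["range_z"]>0); P=depthpts(c,np.c_[u,v])*1000
def near(x,y,z0,z1,R=70):
    m=(np.hypot(P[:,0]-x,P[:,1]-y)<R)&(P[:,2]>z0)&(P[:,2]<z1); q=P[m]
    if m.sum()<10: print("few",m.sum()); return
    r=cv2.minAreaRect(q[:,:2].astype(np.float32)); print(m.sum(),np.round(r[0],1),np.round(r[1],1),round(r[2],1),"zmed",np.median(q[:,2]).round(1))
    return q
E
python3 - <<'E'
import sys; sys.argv=['x','w1']
exec(open('wr.py').read())
near(376,382,75,84,60); near(527,428,184,196,60)
print(proj(c,[[.376,.382,.08],[.527,.428,.19]]))
E
```

```text
4.7 [0.793 0.312 0.166 1.427 0.    2.075] [0.3782 0.3842 0.2564] th 0.289 w 0.0594 [-0.1 -0.1  0. ]
1254 [377.  380.2] [42.3 90.2] 16.5 zmed 80.2
3062 [525.9 426.1] [44.5 90.3] 16.0 zmed 189.9
[[280.13653176 189.60029033]
 [481.87451749 223.96986507]]
```

View pics/w1.png

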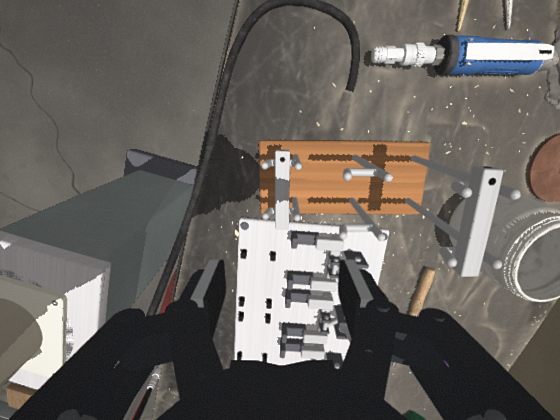

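Wrist view: the low blank is at (283,188) and the high one at (484,222). The middle hooks (375,172) are empty.

Request:
{"api": "jog_arm", "payload": {"xyz": [[-0.0015,-0.003,-0.03],[0,0,-0.03],[0,0,-0.03],[0,0,-0.03],[0,0,-0.03],[0,0,-0.02],[0,0,-0.015],[0,0,-0.014]], "roll": [0,0,0,0,0,0,0,0]}}

```text
time_s: 5.55
tool_pos: [0.3737, 0.3779, 0.0601]
orientation: [-0.0, 0.598, 0.802, -0.001]
ft_force: [0.0, -0.2, -0.4]
width: 0.0602
grasp_force: 0.0
```

Request:
{"api": "jog_arm", "payload": {"xyz": [[0,0,0],[0,0,0],[0,0,0],[0,0,0],[0,0,0],[0,0,0],[0,0,0],[0,0,0]], "roll": [0,0,0,0,0,0,0,0], "gripper": 0.0}}

```text
time_s: 6.35
tool_pos: [0.3755, 0.3793, 0.0624]
orientation: [0.001, 0.598, 0.801, 0.002]
ft_force: [4.9, 1.1, 5.9]
width: 0.0144
grasp_force: 60.8
```

Request:
{"api": "jog_arm", "payload": {"xyz": [[0,0,0.01],[0,0,0.02],[0,0,0.03],[0,0,0.03],[0,0,0.03],[0,0,0.02],[0,0,0]], "roll": [0,0,0,0,0,0,0]}}

```text
time_s: 7.05
tool_pos: [0.3739, 0.3791, 0.2031]
orientation: [-0.0, 0.598, 0.802, 0.001]
ft_force: [-0.2, 0.6, -1.6]
width: 0.0145
grasp_force: 60.0
```

```bash
python3 - <<'E'
import sys; sys.argv=['x','w2']
exec(open('wr.py').read())
p=s['tool_pos']*1000
near(p[0],p[1],p[2]+5,p[2]+35,60)
cv2.imwrite("pics/w2.png",cv2.resize(c["img"][150:420,100:460],(720,540)))
E
```

```text
7.05 [7.920e-01 3.160e-01 3.400e-02 1.286e+00 1.000e-03 2.073e+00] [0.3739 0.3791 0.2031] th 0.289 w 0.0145 [-0.2  0.6 -1.6]
7074 [373.7 380.4] [40.5 90. ] 31.6 zmed 220.8
```

View pics/w2.png

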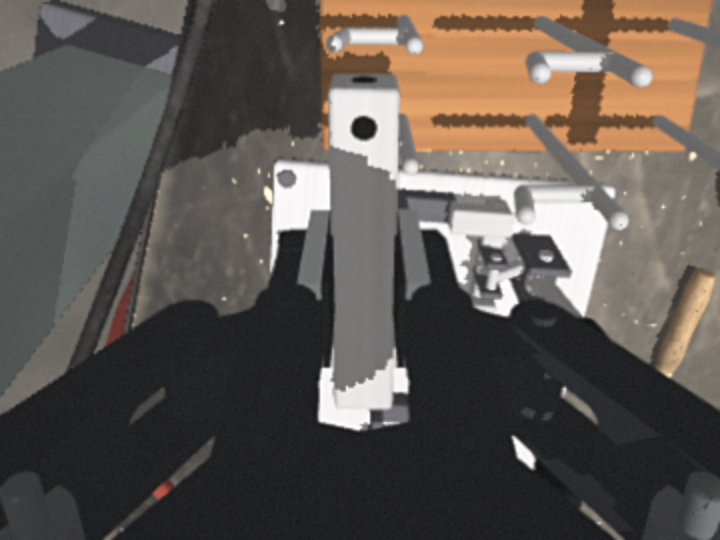

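```bash
cat > held.py <<'E'
import sys
exec(open('wr.py').read())
p=s['tool_pos']*1000; e=np.array([-np.sin(th),np.cos(th)]); n=np.array([np.cos(th),np.sin(th)])
r=np.c_[(P[:,:2]-p[:2])@n,(P[:,:2]-p[:2])@e,P[:,2]-p[2]]
m=(abs(r[:,0])<6)&(abs(r[:,1])<60)&(r[:,2]>2)&(r[:,2]<35); q=r[m]
print("along ext",np.percentile(q[:,1],[0,1,99,100]).round(1)); 
for a in range(-50,60,10):
    k=q[abs(q[:,1]-a)<5]; 
    if len(k)>5: print(a,len(k),np.median(k[:,2]).round(1),end=' | ')
m=(abs(r[:,0])<14)&(r[:,1]>15)&(r[:,1]<60)&(r[:,2]>9)&(r[:,2]<30); R=cv2.minAreaRect(r[m][:,:2].astype(np.float32)); print("\nyaw rect in tool frame (x across, y along):",R)
E
python3 held.py w3
```

```text
7.1 [7.920e-01 3.180e-01 3.000e-02 1.284e+00 1.000e-03 2.073e+00] [0.3734 0.3784 0.2011] th 0.289 w 0.0145 [-0.  -0.4 -2.8]
along ext [-43.5 -41.6  45.9  46.2]
-40 261 17.7 | -30 354 17.6 | -20 373 17.7 | -10 403 17.6 | 0 423 17.6 | 10 472 17.7 | 20 504 17.7 | 30 521 17.8 | 40 591 17.7 | 50 243 12.5 | 
yaw rect in tool frame (x across, y along): ((-0.8310971260070801, 30.6146183013916), (16.037784576416016, 31.185285568237305), 0.38879409432411194)
```

Request:
{"api": "jog_arm", "payload": {"xyz": [[0.0122,-0.0273,0],[0.0122,-0.0273,0],[0.0122,-0.0273,0],[0.0122,-0.0273,0],[0.0122,-0.0273,0],[0.0122,-0.0273,0],[0.0122,-0.0273,0],[0,0,-0.03],[0,0,-0.03],[0,0,-0.03],[0,0,0],[0,0,0]], "roll": [-0.012,-0.012,-0.012,-0.012,-0.012,-0.012,-0.011,0,0,0,0,0]}}

```text
time_s: 8.35
tool_pos: [0.4577, 0.1867, 0.1097]
orientation: [-0.001, 0.631, 0.776, -0.002]
ft_force: [-0.2, -0.3, -2.0]
width: 0.0143
grasp_force: 59.9
```

```bash
python3 held.py w4; python3 - <<'E'
from h import *
c=cap("wrist"); O=np.array([.454,.187]); a=.206
for nm,y in (("s1",.095),("s2",0)):
  for z,lab in ((.024,"rest"),):
    P=[[*(O+np.array([np.cos(a),np.sin(a)])*x+np.array([-np.sin(a),np.cos(a)])*(y+yy)),zz] for x,yy,zz in [(-.012,-.032,.04),(-.012,.032,.04),(.022,-.032,.037),(.022,.032,.037)]]
    for u,v in proj(c,P): cv2.circle(c["img"],(int(u),int(v)),2,(0,0,255),-1)
cv2.imwrite("pics/w4.png",cv2.resize(c["img"],(784,588)))
E
```

```text
8.35 [ 0.387  0.323 -0.216  1.037  0.     1.752] [0.4577 0.1867 0.1097] th 0.206 w 0.0143 [-0.2 -0.3 -2. ]
along ext [-43.5 -41.6  45.8  46.1]
-40 264 17.8 | -30 347 17.7 | -20 370 17.8 | -10 400 17.7 | 0 445 17.7 | 10 461 17.7 | 20 491 17.7 | 30 552 17.7 | 40 587 17.7 | 50 238 12.3 | 
yaw rect in tool frame (x across, y along): ((-0.7187738418579102, 30.54412841796875), (16.03191375732422, 31.059852600097656), 0.026151221245527267)
```

View pics/w4.png

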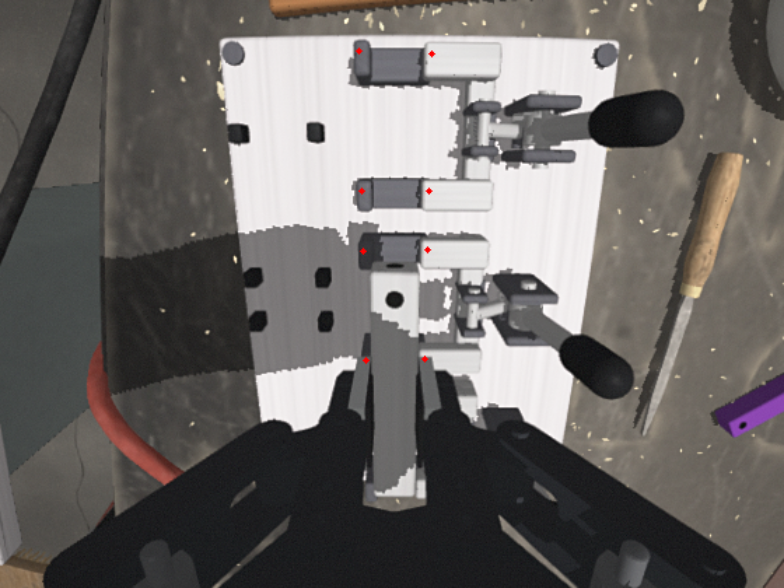

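Request:
{"api": "jog_arm", "payload": {"xyz": [[0.001,0,-0.02],[0,0,-0.02],[0,0,-0.015],[0,0,-0.01],[0,0,-0.01],[0,0,-0.006],[0,0,0],[0,0,0]], "roll": [0,0,0,0,0,0,0,0]}}

```text
time_s: 9.25
tool_pos: [0.4609, 0.1874, 0.0306]
orientation: [0.0, 0.631, 0.776, 0.0]
ft_force: [1.1, 0.5, -2.4]
width: 0.0144
grasp_force: 60.1
```

Request:
{"api": "jog_arm", "payload": {"xyz": [[0,0,-0.003],[0,0,-0.002],[0,0,-0.001],[0,0,0]], "roll": [0,0,0,0]}}

```text
time_s: 9.65
tool_pos: [0.4604, 0.1872, 0.0241]
orientation: [-0.0, 0.631, 0.776, -0.0]
ft_force: [1.0, 0.7, -2.4]
width: 0.0145
grasp_force: 60.1
```

Request:
{"api": "jog_arm", "payload": {"xyz": [[-0.0015,0,0],[0,0,-0.001],[0,0,0]], "roll": [0,0,0]}}

```text
time_s: 9.95
tool_pos: [0.4588, 0.1872, 0.0231]
orientation: [-0.0, 0.631, 0.776, -0.0]
ft_force: [-0.5, -0.2, -1.7]
width: 0.0145
grasp_force: 60.1
```

Request:
{"api": "jog_arm", "payload": {"xyz": [[0,0,0],[0,0,0],[0,0,0],[0,0,0]], "roll": [0,0,0,0], "gripper": 0.03}}

```text
time_s: 10.35
tool_pos: [0.4592, 0.1874, 0.0234]
orientation: [0.0, 0.631, 0.776, 0.0]
ft_force: [-0.4, 0.3, 1.1]
width: 0.0307
grasp_force: 0.0
```

Request:
{"api": "jog_arm", "payload": {"xyz": [[0,0,0.015],[0,0,0.03],[0,0,0.04],[0,0,0.04],[0,0,0]], "roll": [0,0,0,0,0]}}

```text
time_s: 10.85
tool_pos: [0.4629, 0.1889, 0.1542]
orientation: [0.003, 0.631, 0.776, 0.005]
ft_force: [0.9, 0.9, -0.3]
width: 0.0302
grasp_force: 0.0
```

```bash
python3 - <<'E'
import sys; sys.argv=['x','w5']
exec(open('wr.py').read())
O=np.array([454,187]); a=.206; X=np.array([np.cos(a),np.sin(a)]);Y=np.array([-X[1],X[0]])
r=np.c_[(P[:,:2]-O)@X,(P[:,:2]-O)@Y,P[:,2]]
m=(abs(r[:,0]-2)<16)&(abs(r[:,1])<60)&(r[:,2]>37.5)&(r[:,2]<50)
q=r[m]; print(m.sum(),np.percentile(q,[1,50,99],axis=0).round(1))
for y in (-20,0,20,30,40): 
  k=q[abs(q[:,1]-y)<5]; print(y,len(k),k.min(0).round(1) if len(k) else'',k.max(0).round(1)if len(k) else'')
E
```

```text
10.85 [ 0.387  0.279 -0.15   1.129  0.     1.752] [0.4629 0.1889 0.1542] th 0.206 w 0.0302 [ 0.9  0.9 -0.3]
2006 [[-13.6 -57.5  38.2]
 [  2.3   6.   40.2]
 [ 11.9  58.2  41.9]]
-20 170 [ -4.  -25.   38.4] [ 11.1 -15.1  41.7]
0 187 [-3.6 -4.9 37.9] [12.   5.  41.9]
20 221 [-13.8  15.   38.1] [11.9 25.  42.2]
30 290 [-13.8  25.   37.7] [11.9 35.  42.2]
40 245 [-13.6  35.   37.9] [11.8 44.6 42.1]
```

View pics/w5.png

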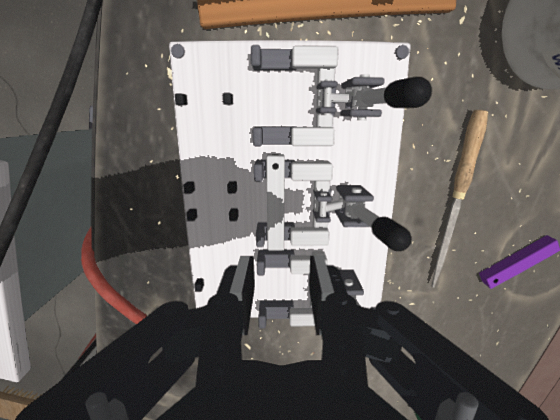

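The blank lies in station 2 at about x = +4 mm and on the rests (wrist view, blank at 276,205). Next is lever 2.

Request:
{"api": "jog_arm", "payload": {"xyz": [[0.02,0.004,0.005],[0.02,0.0045,0],[0,0,-0.02],[0,0,-0.02],[0,0,-0.015],[0,0,0],[0,0,0],[0,0,0]], "roll": [0,0,0,0,0,0,0,0], "gripper": 0.0}}

```text
time_s: 11.7
tool_pos: [0.4994, 0.1959, 0.0987]
orientation: [0.0, 0.631, 0.776, 0.0]
ft_force: [-0.1, -0.4, -0.2]
width: 0.0002
grasp_force: 0.0
```

Request:
{"api": "jog_arm", "payload": {"xyz": [[0.011,0.0025,0.005],[0.0105,0.002,0],[0.008,0.0017,-0.0015],[0.008,0.0017,-0.002],[0.0072,0.0015,-0.0035],[0.0072,0.0015,-0.004],[0.006,0.0013,-0.005],[0.006,0.0013,-0.006],[0.004,0.001,-0.0055],[0.0035,0.0005,-0.0055],[0.0017,0.0004,-0.004],[0.0017,0.0004,-0.004],[0.0013,0.0003,-0.004],[0.0013,0.0003,-0.004],[0,0,0],[0,0,0]], "roll": [0,0,0,0,0,0,0,0,0,0,0,0,0,0,0,0]}}

```text
time_s: 13.3
tool_pos: [0.5753, 0.2119, 0.0559]
orientation: [-0.0, 0.631, 0.776, -0.0]
ft_force: [-6.0, -2.5, 12.0]
width: -0.0001
grasp_force: 6.5
```

```bash
python3 st.py
```

```text
13.3 [0.353 0.584 0.053 1.041 0.    1.718] [0.5753 0.2119 0.0559] th 0.206 w -0.0001 [-6.  -2.5 12. ]
```

Request:
{"api": "jog_arm", "payload": {"xyz": [[0,0,-0.003],[0,0,-0.003],[0,0,0]], "roll": [0,0,0]}}

```text
time_s: 13.6
tool_pos: [0.5758, 0.2121, 0.055]
orientation: [0.0, 0.631, 0.776, 0.001]
ft_force: [-14.9, -6.1, 36.6]
width: -0.0003
grasp_force: 19.1
```

```bash
python3 - <<'E'
import sys; sys.argv=['x','w6']
exec(open('wr.py').read())
c=cap("side"); o=proj(c,[[.55,.2,.06]])[0].astype(int); print(o)
cv2.imwrite("pics/d6.png",cv2.resize(c["img"][o[1]-70:o[1]+60,o[0]-90:o[0]+90],(720,520)))
E
```

```text
13.6 [0.353 0.584 0.049 1.034 0.    1.718] [0.5758 0.2121 0.055 ] th 0.206 w -0.0003 [-14.9  -6.1  36.6]
[283 266]
```

View pics/d6.png

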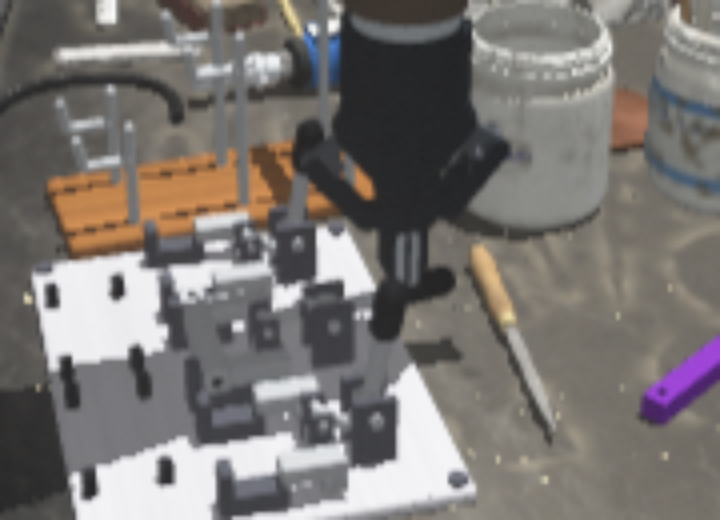

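Lever 2 is down flat and on its stop (36 N against the stop). The blank from the low hooks is clamped. Next is the high blank.

Request:
{"api": "jog_arm", "payload": {"xyz": [[0,0,0.01],[0,0,0.03],[0,0,0.045],[0,0,0.045],[0,0,0.045],[0,0,0.045],[-0.006,0.027,0.008],[-0.006,0.027,0],[-0.006,0.027,0],[-0.006,0.027,0],[-0.006,0.027,0],[-0.006,0.027,0],[-0.006,0.027,0],[-0.006,0.026,0],[0,0,0]], "roll": [0,0,0,0,0,0,0.01,0.01,0.01,0.01,0.01,0.01,0.01,0.013,0], "gripper": 0.06}}

```text
time_s: 15.2
tool_pos: [0.5268, 0.4306, 0.2746]
orientation: [-0.001, 0.596, 0.803, -0.0]
ft_force: [-0.5, -1.4, 0.3]
width: 0.0602
grasp_force: 0.0
```

```bash
python3 - <<'E'
import sys; sys.argv=['x','w7']
exec(open('wr.py').read())
q=near(527,427,186,196,60)
print(cv2.minAreaRect(q[:,:2].astype(np.float32)))
q=q[q[:,2]>188.5]; O=np.array([527,427]);a=.29; X=np.array([np.cos(a),np.sin(a)]);Y=np.array([-X[1],X[0]])
r=np.c_[(q[:,:2]-O)@X,(q[:,:2]-O)@Y]
for y in (-35,-10,0,10,35): k=r[abs(r[:,1]-y)<4]; print(y,k.min(0).round(1),k.max(0).round(1))
O=np.array([454,187]); a=.206; X=np.array([np.cos(a),np.sin(a)]);Y=np.array([-X[1],X[0]])
r=np.c_[(P[:,:2]-O)@X,(P[:,:2]-O)@Y,P[:,2]]
m=(abs(r[:,0]+2)<14)&(abs(r[:,1])<60)&(r[:,2]>37.5)&(r[:,2]<50);q=r[m]
print(m.sum())
if m.sum():
  for y in (-20,0,20): 
    k=q[abs(q[:,1]-y)<5]; print(y,len(k),k.min(0).round(1) if len(k) else'',k.max(0).round(1)if len(k) else'')
m=(P[:,2]>115)&(P[:,2]<140)&(P[:,0]>550)&(P[:,1]>280)&(P[:,1]<520); print(m.sum(),cv2.minEnclosingCircle(P[m][:,:2].astype(np.float32)))
E
```

```text
15.2 [6.850e-01 6.320e-01 7.160e-01 1.656e+00 1.000e-03 1.962e+00] [0.5268 0.4306 0.2746] th 0.294 w 0.0602 [-0.5 -1.4  0.3]
2315 [526.7 425.8] [43.7 90. ] 16.3 zmed 190.3
((526.6768798828125, 425.81243896484375), (43.66897201538086, 89.99610137939453), 16.26006317138672)
-35 [-22.7 -38.8] [ 13.7 -31.1]
-10 [ -7.3 -14. ] [ 7.7 -6. ]
0 [-7.3 -4. ] [8.4 4. ]
10 [-7.2  6.1] [ 8.2 13.9]
35 [-7.1 31. ] [ 8.6 39. ]
21
-20 0  
0 0  
20 0  
6053 ((725.3090209960938, 349.5751037597656), 183.5196075439453)
```

Request:
{"api": "jog_arm", "payload": {"xyz": [[0,-0.004,-0.025],[0,0,-0.025],[0,0,-0.025],[0,0,-0.018],[0,0,-0.012],[0,0,0],[0,0,0]], "roll": [0,0,0,0,0,0,0]}}

```text
time_s: 15.95
tool_pos: [0.5288, 0.4228, 0.1718]
orientation: [0.0, 0.598, 0.801, 0.0]
ft_force: [0.9, -0.3, 0.9]
width: 0.0601
grasp_force: 0.0
```

Request:
{"api": "jog_arm", "payload": {"xyz": [[0,0,0],[0,0,0],[0,0,0],[0,0,0],[0,0,0],[0,0,0],[0,0,0],[0,0,0]], "roll": [0,0,0,0,0,0,0,0], "gripper": 0.0}}

```text
time_s: 16.75
tool_pos: [0.5287, 0.4236, 0.1724]
orientation: [0.0, 0.598, 0.802, 0.001]
ft_force: [0.3, -0.6, 6.1]
width: 0.0146
grasp_force: 59.9
```

Request:
{"api": "jog_arm", "payload": {"xyz": [[0,0,0.01],[0,0,0.02],[0,0,0.03],[0,0,0.03],[0,0,0.01],[0,0,0],[0,0,0]], "roll": [0,0,0,0,0,0,0]}}

```text
time_s: 17.45
tool_pos: [0.528, 0.4229, 0.2694]
orientation: [-0.0, 0.598, 0.802, -0.001]
ft_force: [-0.6, -0.5, -2.0]
width: 0.015
grasp_force: 59.2
```

```bash
python3 held.py w8
```

```text
17.45 [ 0.675  0.622  0.685  1.637 -0.     1.957] [0.528  0.4229 0.2694] th 0.289 w 0.015 [-0.6 -0.5 -2. ]
along ext [-42.6 -40.   48.   48.3]
-40 221 17.8 | -30 348 17.7 | -20 378 17.8 | -10 399 17.7 | 0 431 17.6 | 10 464 17.7 | 20 503 17.7 | 30 537 17.6 | 40 578 17.8 | 50 369 16.5 | 
yaw rect in tool frame (x across, y along): ((-0.8489151000976562, 31.66122817993164), (16.092571258544922, 33.268558502197266), 0.5765737891197205)
```

Request:
{"api": "jog_arm", "payload": {"xyz": [[-0.0147,-0.0242,0],[-0.0147,-0.0242,0],[-0.0147,-0.0242,0],[-0.0147,-0.0242,0],[-0.0147,-0.0242,0],[-0.0145,-0.024,0],[0,0,-0.035],[0,0,-0.035],[0,0,-0.035],[0,0,-0.035],[0,0,-0.02],[0,0,0],[0,0,0]], "roll": [-0.014,-0.014,-0.014,-0.014,-0.014,-0.013,0,0,0,0,0,0,0]}}

```text
time_s: 18.8
tool_pos: [0.4395, 0.2777, 0.1104]
orientation: [-0.0, 0.631, 0.776, -0.001]
ft_force: [-0.0, -0.4, -0.3]
width: 0.0143
grasp_force: 59.2
```

```bash
python3 - <<'E'
import sys; sys.argv=['x','w9']
exec(open('wr.py').read())
O=np.array([454,187]); a=.206; X=np.array([np.cos(a),np.sin(a)]);Y=np.array([-X[1],X[0]])
r=np.c_[(P[:,:2]-O)@X,(P[:,:2]-O)@Y,P[:,2]]
print("tcp fix",(s['tool_pos'][:2]*1000-O)@X,(s['tool_pos'][:2]*1000-O)@Y)
for nm,x0,x1,z0,z1 in (("lug",-20,-6,34,46),("prong",16,40,34,42)):
  for y in (127,63):
    m=(r[:,0]>x0)&(r[:,0]<x1)&(abs(r[:,1]-y)<14)&(r[:,2]>z0)&(r[:,2]<z1);k=r[m]
    if m.sum()>5: print(nm,y,m.sum(),np.percentile(k,[2,98],axis=0).round(1).tolist())
E
python3 held.py w9|tail -3
```

```text
18.8 [ 0.563  0.366 -0.15   1.058 -0.     1.928] [0.4395 0.2777 0.1104] th 0.206 w 0.0143 [-0.  -0.4 -0.3]
tcp fix 4.399807959652857 91.70641838117047
lug 127 221 [[-14.7, 117.6, 35.7], [-7.3, 132.5, 41.3]]
lug 63 50 [[-14.7, 64.1, 34.7], [-10.4, 68.9, 41.1]]
prong 127 608 [[18.7, 117.6, 35.3], [39.4, 132.5, 38.5]]
prong 63 387 [[19.1, 54.2, 34.5], [39.5, 68.6, 38.4]]
along ext [-42.1 -40.2  47.9  48.1]
-40 216 17.8 | -30 351 17.7 | -20 366 17.8 | -10 405 17.7 | 0 441 17.7 | 10 462 17.8 | 20 507 17.8 | 30 535 17.8 | 40 587 17.8 | 50 355 16.4 | 
yaw rect in tool frame (x across, y along): ((-0.8153643608093262, 31.544963836669922), (33.073936462402344, 16.07118797302246), 89.90067291259766)
```

Request:
{"api": "jog_arm", "payload": {"xyz": [[0,0,-0.02],[0,0,-0.02],[0,0,-0.015],[0,0,-0.012],[0,0,-0.01],[0,0,-0.005],[0,0,-0.003],[0,0,-0.002],[0,0,0],[0,0,0]], "roll": [0,0,0,0,0,0,0,0,0,0]}}

```text
time_s: 19.9
tool_pos: [0.4407, 0.2784, 0.0246]
orientation: [0.0, 0.631, 0.776, 0.0]
ft_force: [0.7, -0.5, -0.5]
width: 0.0142
grasp_force: 59.3
```

Request:
{"api": "jog_arm", "payload": {"xyz": [[0,0,-0.0015],[0,0,0],[0,0,0]], "roll": [0,0,0]}}

```text
time_s: 20.2
tool_pos: [0.4404, 0.2782, 0.0228]
orientation: [-0.0, 0.631, 0.776, 0.0]
ft_force: [0.4, -0.8, -1.7]
width: 0.0148
grasp_force: 59.3
```

Request:
{"api": "jog_arm", "payload": {"xyz": [[0,0,0],[0,0,0],[0,0,0],[0,0,0]], "roll": [0,0,0,0], "gripper": 0.03}}

```text
time_s: 20.6
tool_pos: [0.4405, 0.2782, 0.0229]
orientation: [0.0, 0.631, 0.776, 0.0]
ft_force: [-0.5, 0.8, 0.4]
width: 0.0298
grasp_force: 0.0
```

Request:
{"api": "jog_arm", "payload": {"xyz": [[0,0,0.015],[0,0,0.03],[0,0,0.04],[0,0,0.045],[0,0,0],[0,0,0]], "roll": [0,0,0,0,0,0]}}

```text
time_s: 21.2
tool_pos: [0.4413, 0.2787, 0.1541]
orientation: [0.001, 0.631, 0.776, 0.002]
ft_force: [0.5, -0.2, -0.9]
width: 0.0298
grasp_force: 0.0
```

```bash
cat > seats.py <<'E'
import sys
exec(open('wr.py').read())
O=np.array([454,187]); a=.206; X=np.array([np.cos(a),np.sin(a)]);Y=np.array([-X[1],X[0]])
r=np.c_[(P[:,:2]-O)@X,(P[:,:2]-O)@Y,P[:,2]]
print("tcp fix",(s['tool_pos'][:2]*1000-O)@X,(s['tool_pos'][:2]*1000-O)@Y)
for y0 in (95,0):
  m=(abs(r[:,0]-2)<16)&(abs(r[:,1]-y0)<60)&(r[:,2]>37.5)&(r[:,2]<50); q=r[m]
  for y in (-41,-20,0,20,41): 
    k=q[abs(q[:,1]-y0-y)<4]; print(y0,y,len(k),k.min(0).round(1) if len(k) else'',k.max(0).round(1)if len(k) else'')
E
python3 seats.py w10
```

```text
21.2 [ 0.563  0.327 -0.084  1.157 -0.     1.928] [0.4413 0.2787 0.1541] th 0.206 w 0.0298 [ 0.5 -0.2 -0.9]
tcp fix 6.282484876698395 92.39758987162232
95 -41 158 [-13.6  50.1  37.7] [12.1 58.  41.6]
95 -20 137 [-3.  71.  38.4] [11.9 79.  42.1]
95 0 139 [-2.8 91.1 38.3] [11.8 99.  42.4]
95 20 173 [-13.1 111.   38. ] [ 12.5 118.8  42.4]
95 41 176 [-13.8 132.2  37.7] [ 12.4 139.5  42.3]
0 -41 110 [-13.7 -43.5  37.5] [ 17.1 -37.1  41.9]
0 -20 105 [ -7.1 -24.   38.8] [  8.5 -16.   41.6]
0 0 108 [-6.8 -3.8 38.8] [ 8.4  4.  41.8]
0 20 117 [-13.3  16.1  38.6] [ 8.4 24.  41.3]
0 41 139 [-13.1  37.   37.7] [ 8.3 44.8 42.2]
```

Request:
{"api": "jog_arm", "payload": {"xyz": [[0.0195,0.005,0.005],[0.0195,0.005,0],[0,0,-0.02],[0,0,-0.02],[0,0,-0.015],[0,0,0],[0,0,0],[0,0,0]], "roll": [0,0,0,0,0,0,0,0], "gripper": 0.0}}

```text
time_s: 22.05
tool_pos: [0.4796, 0.2883, 0.1029]
orientation: [0.0, 0.631, 0.776, 0.0]
ft_force: [0.8, 0.3, 0.3]
width: 0.0
grasp_force: 0.0
```

Request:
{"api": "jog_arm", "payload": {"xyz": [[0.011,0.0025,0.003],[0.0105,0.002,0],[0.008,0.0017,-0.0015],[0.008,0.0017,-0.002],[0.0072,0.0015,-0.0035],[0.0072,0.0015,-0.004],[0.006,0.0013,-0.005],[0.006,0.0013,-0.006],[0.004,0.001,-0.0055],[0.0035,0.0005,-0.0055],[0.0017,0.0004,-0.004],[0.0017,0.0004,-0.004],[0.0013,0.0003,-0.004],[0.0013,0.0003,-0.003],[0,0,0],[0,0,0]], "roll": [0,0,0,0,0,0,0,0,0,0,0,0,0,0,0,0]}}

```text
time_s: 23.65
tool_pos: [0.5567, 0.3045, 0.0576]
orientation: [-0.0, 0.631, 0.776, -0.0]
ft_force: [0.4, 0.4, 0.0]
width: -0.0001
grasp_force: 0.0
```

Request:
{"api": "jog_arm", "payload": {"xyz": [[0,0,-0.002],[0,0,-0.001],[0,0,0]], "roll": [0,0,0]}}

```text
time_s: 23.95
tool_pos: [0.5572, 0.3048, 0.0564]
orientation: [0.0, 0.631, 0.776, 0.001]
ft_force: [-1.7, -1.3, 6.0]
width: 0.0
grasp_force: 3.4
```

Request:
{"api": "jog_arm", "payload": {"xyz": [[0,0,0.01],[0,0,0.03],[0,0,0.045],[0,0,0.045],[0,0,0.045],[0.008,-0.02,0.03],[0.008,-0.02,0],[0.008,-0.02,0],[0,0,0],[0,0,0]], "roll": [0,0,0,0,0,0,0,0,0,0], "gripper": 0.05}}

```text
time_s: 24.95
tool_pos: [0.5809, 0.2443, 0.2599]
orientation: [-0.0, 0.631, 0.776, 0.0]
ft_force: [0.5, 0.5, -0.2]
width: 0.0501
grasp_force: 0.0
```

```bash
python3 seats.py w11; python3 - <<'E'
from h import *
c=cap("side"); o=proj(c,[[.55,.2,.06]])[0].astype(int)
a=cv2.resize(c["img"][o[1]-70:o[1]+60,o[0]-90:o[0]+90],(576,416)); w=cv2.imread("pics/w11.png")
cv2.imwrite("pics/w11b.png",cv2.resize(w,(784,588)))
E
```

```text
24.95 [0.398 0.505 0.465 1.531 0.    1.764] [0.5809 0.2443 0.2599] th 0.205 w 0.0501 [ 0.5  0.5 -0.2]
tcp fix 135.8961804045946 30.117853958286307
95 -41 110 [-13.8  50.7  37.6] [16.9 58.  41.9]
95 -20 92 [-7.3 71.5 38. ] [ 9.1 79.  41.9]
95 0 88 [-7.1 91.7 37.5] [ 8.6 99.  42.2]
95 20 109 [-13.7 111.4  37.6] [  9.4 118.6  42.2]
95 41 95 [-12.5 132.   37.8] [  8.7 139.7  41.9]
0 -41 70 [-13.5 -43.5  37.6] [ 18.  -37.   42.1]
0 -20 72 [ -6.3 -24.   38.6] [  9.8 -16.   42.1]
0 0 73 [-7.  -3.7 38.6] [ 9.3  3.5 42. ]
0 20 89 [-14.   16.2  37.7] [16.2 24.  41.7]
0 41 95 [-13.7  37.   37.5] [ 9.5 44.7 41.3]
```

View pics/w11b.png

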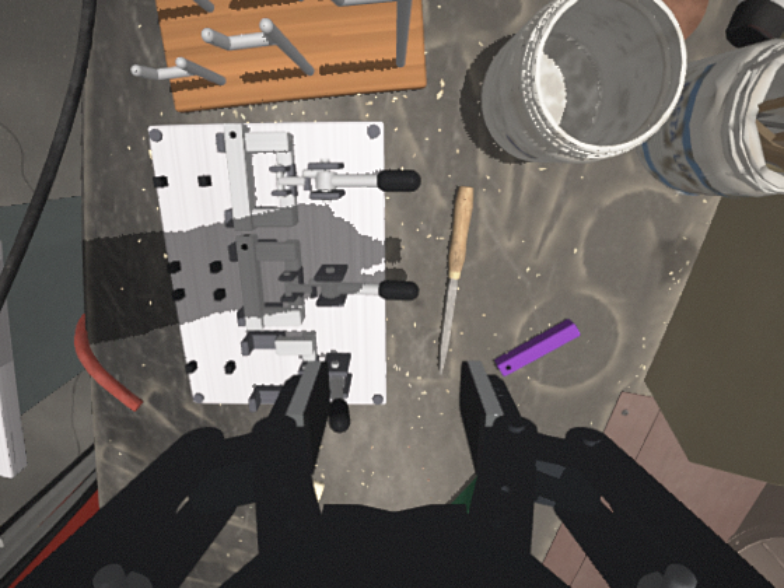

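Both levers lie down (398,180) and (398,290), both blanks are flush to the fence, and lever 3 is still open (340,415). The file handle runs from (466,190) to (456,275), with the jar at (610,75). Next is the file.

```bash
cat > fil.py <<'E'
import sys
exec(open('wr.py').read())
hsv=cv2.cvtColor(c["img"],cv2.COLOR_BGR2HSV); H,S,V=[hsv[...,i].astype(int) for i in range(3)]
m=((H>8)&(H<25)&(S>90)&(V>110)).astype(np.uint8)
Z=np.zeros((420,560)); Z[v,u]=P[:,2]; XX=np.zeros((420,560)); XX[v,u]=P[:,0]
m[(Z<2)|(Z>30)|(XX<300)]=0
n_,l,stt,_=cv2.connectedComponentsWithStats(m)
for i in 1+np.argsort(-stt[1:,4])[:3]:
    vv,uu=np.nonzero(l==i); q=onplane(c,np.c_[uu,vv],.009)*1000; R=cv2.minAreaRect(q[:,:2].astype(np.float32))
    print(stt[i],np.round(R[0],1),np.round(R[1],1),round(R[2],1),np.round(cv2.boxPoints(R)).tolist())
E
python3 - <<'E'
exec(open('fil.py').read().replace("sys.argv[1]","'w12'"))
print(onplane(c,np.array([(466,190),(456,275),(441,372)])/1.4,.005).round(4))
m=(P[:,2]>124)&(P[:,2]<138)&(P[:,0]>600)&(P[:,0]<800)&(P[:,1]>300)&(P[:,1]<480); q=P[m][:,:2].astype(np.float32);print(m.sum(),cv2.minEnclosingCircle(q),q.min(0),q.max(0),np.median(q,0))
E
```

```text
25.05 [0.399 0.505 0.465 1.531 0.    1.764] [0.5805 0.2452 0.2596] th 0.207 w 0.0499 [0.1 0.  0.3]Traceback (most recent call last):
  File "<stdin>", line 1, in <module>
  File "<string>", line 2, in <module>
  File "<string>", line 4, in <module>
IndexError: list index out of range
```

```bash
cat >> fil.py <<'E'
print(onplane(c,np.array([(466,190),(456,275),(441,372)])/1.4,.005).round(4))
m=(P[:,2]>124)&(P[:,2]<138)&(P[:,0]>600)&(P[:,0]<800)&(P[:,1]>300)&(P[:,1]<480); q=P[m][:,:2].astype(np.float32);print(m.sum(),cv2.minEnclosingCircle(q),q.min(0),q.max(0),np.median(q,0))
E
python3 fil.py w12
```

```text
25.1 [0.4   0.505 0.465 1.531 0.    1.764] [0.5804 0.2453 0.2596] th 0.207 w 0.0502 [ 0.9  1.  -1. ]
[ 114    0  191   80 9646] [458.6 397.1] [225.   85.6] 16.2 [[339.0, 407.0], [363.0, 325.0], [579.0, 387.0], [555.0, 470.0]]
[473   0  34  29 514] [784.5 493.5] [42.9 31.6] 16.1 [[760.0, 503.0], [768.0, 472.0], [809.0, 484.0], [801.0, 515.0]]
[324 134  14  53 327] [638.2 277.6] [14.6 68.8] 6.7 [[627.0, 311.0], [635.0, 243.0], [649.0, 244.0], [641.0, 313.0]]
[[0.6348 0.3097 0.005 ]
 [0.6462 0.2276 0.005 ]
 [0.6578 0.1191 0.005 ]]
3433 ((717.892578125, 396.43475341796875), 87.51360321044922) [631.0771  351.44214] [799.9929  447.38892] [722.8033  397.17877]
```

Request:
{"api": "jog_arm", "payload": {"xyz": [[0.02,0.008,0],[0.02,0.008,0],[0.0185,0.009,0],[0,0,-0.04],[0,0,-0.04],[0,0,-0.04],[0,0,-0.03],[0,0,-0.02],[0,0,0],[0,0,0]], "roll": [-0.03,-0.03,-0.028,0,0,0,0,0,0,0], "gripper": 0.035}}

```text
time_s: 26.15
tool_pos: [0.639, 0.2702, 0.0898]
orientation: [-0.0, 0.664, 0.748, -0.0]
ft_force: [0.5, 0.5, 0.6]
width: 0.0346
grasp_force: 0.0
```

```bash
python3 fil.py w13|head -4
```

```text
26.15 [0.4   0.71  0.377 1.239 0.    1.852] [0.639  0.2702 0.0898] th 0.119 w 0.0346 [0.5 0.5 0.6]
[    0     0   215    98 11125] [488.1 394.4] [170.6  63.4] 16.1 [[397.0, 401.0], [415.0, 340.0], [579.0, 388.0], [561.0, 449.0]]
[  0  34  50  27 689] [436.7 379.9] [42.2 17.4] 12.7 [[414.0, 384.0], [418.0, 367.0], [459.0, 376.0], [455.0, 393.0]]
[273 165  20  46 525] [636.3 294.1] [14.9 35.9] 6.3 [[627.0, 311.0], [631.0, 275.0], [646.0, 277.0], [642.0, 313.0]]
```

Request:
{"api": "jog_arm", "payload": {"xyz": [[0,0,-0.03],[0,0,-0.025],[0,0,-0.015],[0,0,-0.01],[0,0,-0.005],[0,0,0],[0,0,0]], "roll": [0,0,0,0,0,0,0]}}

```text
time_s: 26.9
tool_pos: [0.6401, 0.2699, 0.0059]
orientation: [0.0, 0.664, 0.748, 0.001]
ft_force: [0.4, 1.3, -0.7]
width: 0.0346
grasp_force: 0.0
```

Request:
{"api": "jog_arm", "payload": {"xyz": [[0,0,0],[0,0,0],[0,0,0],[0,0,0],[0,0,0],[0,0,0]], "roll": [0,0,0,0,0,0], "gripper": 0.0}}

```text
time_s: 27.5
tool_pos: [0.6402, 0.27, 0.0062]
orientation: [0.001, 0.664, 0.748, 0.001]
ft_force: [0.0, 0.1, 5.2]
width: 0.0147
grasp_force: 61.7
```

Request:
{"api": "jog_arm", "payload": {"xyz": [[0,0,0.01],[0,0,0.02],[0,0,0.03],[0,0,0.04],[0,0,0.04],[0,0,0.04],[0,0,0],[0,0,0]], "roll": [0,0,0,0,0,0,0,0]}}

```text
time_s: 28.3
tool_pos: [0.6398, 0.2698, 0.1864]
orientation: [0.001, 0.664, 0.748, 0.001]
ft_force: [-0.8, 0.2, -1.1]
width: 0.0151
grasp_force: 61.0
```

```bash
python3 held.py w14
```

```text
28.3 [0.399 0.663 0.545 1.45  0.    1.852] [0.6398 0.2698 0.1864] th 0.118 w 0.0151 [-0.8  0.2 -1.1]
along ext [-60.  -57.8  42.8  43.3]
-50 129 3.9 | -40 239 7.4 | -30 263 8.9 | -20 350 9.4 | -10 373 8.9 | 0 368 8.7 | 10 403 9.4 | 20 441 9.9 | 30 512 9.6 | 40 477 8.0 | 
yaw rect in tool frame (x across, y along): ((-0.605010986328125, 29.061622619628906), (28.0921630859375, 12.066672325134277), 87.8285903930664)
```

View pics/w14.png

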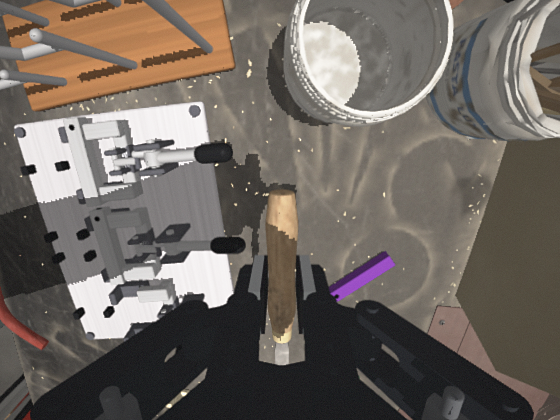

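The file is held level by its handle (285,235), with the blade pointing towards the camera body.

Request:
{"api": "jog_arm", "payload": {"xyz": [[-0.032,-0.0052,0],[-0.032,-0.0052,0],[-0.032,-0.0052,0],[-0.032,-0.0052,0],[-0.032,-0.0052,0],[-0.032,-0.0052,0],[-0.032,-0.0052,0],[-0.032,-0.0052,0],[0,0,-0.04],[0,0,-0.03],[0,0,-0.03],[0,0,0],[0,0,0]], "roll": [0.011,0.011,0.011,0.011,0.011,0.011,0.011,0.011,0,0,0,0,0]}}

```text
time_s: 29.65
tool_pos: [0.3819, 0.2272, 0.0836]
orientation: [-0.001, 0.631, 0.776, -0.002]
ft_force: [0.6, -0.0, 0.1]
width: 0.0151
grasp_force: 61.0
```

```bash
python3 held.py w15; python3 - <<'E'
import sys; sys.argv=['','w15b']
exec(open('wr.py').read())
O=np.array([.454,.187]);a=.206;X=np.array([np.cos(a),np.sin(a)]);Y=np.array([-X[1],X[0]])
print("tcp fix",(s['tool_pos'][:2]-O)@X,(s['tool_pos'][:2]-O)@Y)
# cradle lugs: dark pts top z~24
r=np.c_[(P[:,:2]-O*1000)@X,(P[:,:2]-O*1000)@Y,P[:,2]]
for y in (95,14):
  for x in (-82,-38):
    m=(abs(r[:,0]-x)<9)&(abs(r[:,1]-y)<10)&(r[:,2]>18)&(r[:,2]<28); print(x,y,m.sum(),r[m].mean(0).round(1) if m.sum() else'')
E
```

```text
29.65 [ 0.537  0.263 -0.381  0.931  0.     1.901] [0.3819 0.2272 0.0836] th 0.206 w 0.0151 [ 0.6 -0.   0.1]
along ext [-60.  -57.9  42.8  43.3]
-50 126 4.2 | -40 239 7.6 | -30 250 9.1 | -20 351 9.7 | -10 384 9.0 | 0 369 8.9 | 10 395 9.6 | 20 443 10.0 | 30 510 9.6 | 40 480 8.1 | 
yaw rect in tool frame (x across, y along): ((-1.094620704650879, 28.611373901367188), (11.614312171936035, 27.230077743530273), 2.3617911338806152)
29.7 [ 0.537  0.262 -0.379  0.931  0.     1.901] [0.3832 0.2279 0.0848] th 0.206 w 0.015 [-0.1 -0.2 -0.8]
tcp fix -0.06096774775287063 0.05453311571509897
-82 95 172 [-80.   93.5  23.7]
-38 95 180 [-38.5  93.3  23.5]
-82 14 0 
-38 14 0
```

Request:
{"api": "jog_arm", "payload": {"xyz": [[0.0015,0,-0.02],[0,0,-0.02],[0,0,-0.015],[0,0,-0.008],[0,0,-0.004],[0,0,0],[0,0,0]], "roll": [0,0,0,0,0,0,0]}}

```text
time_s: 30.45
tool_pos: [0.3855, 0.2284, 0.0185]
orientation: [0.0, 0.631, 0.776, 0.001]
ft_force: [0.4, 0.2, -0.2]
width: 0.0151
grasp_force: 61.0
```

Request:
{"api": "jog_arm", "payload": {"xyz": [[0,0,-0.0015],[0,0,0],[0,0,0]], "roll": [0,0,0]}}

```text
time_s: 30.75
tool_pos: [0.3849, 0.2281, 0.0165]
orientation: [0.0, 0.631, 0.776, 0.0]
ft_force: [-0.5, -0.1, -0.5]
width: 0.0151
grasp_force: 61.0
```

Request:
{"api": "jog_arm", "payload": {"xyz": [[0,0,0],[0,0,0],[0,0,0],[0,0,0]], "roll": [0,0,0,0], "gripper": 0.03}}

```text
time_s: 31.15
tool_pos: [0.3848, 0.228, 0.0162]
orientation: [0.0, 0.631, 0.776, 0.0]
ft_force: [-0.5, 0.8, 1.2]
width: 0.0298
grasp_force: 0.0
```

Request:
{"api": "jog_arm", "payload": {"xyz": [[0,0,0.015],[0,0,0.03],[0,0,0.04],[0,0,0.045],[0,0,0.045],[0.01,-0.02,0.045],[0.01,-0.02,0],[0.01,-0.02,0],[0,0,0],[0,0,0]], "roll": [0,0,0,0,0,0,0,0,0,0]}}

```text
time_s: 32.15
tool_pos: [0.4146, 0.1679, 0.2358]
orientation: [-0.0, 0.631, 0.776, -0.0]
ft_force: [-0.2, 0.5, 0.3]
width: 0.0299
grasp_force: 0.0
```

```bash
python3 seats.py w16; python3 fil.py w16 | sed -n 2,4p; python3 - <<'E'
from h import *
c=cap("side"); o=proj(c,[[.48,.2,.03]])[0].astype(int)
cv2.imwrite("pics/d16.png",cv2.resize(c["img"][o[1]-90:o[1]+90,o[0]-110:o[0]+110],(715,585)))
E
```

```text
32.15 [ 0.384  0.135 -0.115  1.322  0.     1.751] [0.4146 0.1679 0.2358] th 0.205 w 0.0299 [-0.2  0.5  0.3]
tcp fix -42.52297379543749 -10.635719595027368
95 -41 144 [-13.9  50.3  37.7] [16.2 57.9 42.1]
95 -20 110 [-6.9 71.6 38.1] [ 7.5 79.  42. ]
95 0 118 [-7.5 91.2 38.1] [ 7.7 98.5 41.7]
95 20 136 [-13.4 111.2  37.7] [ 17.5 118.7  41.7]
95 41 124 [-13.6 132.   37.5] [  8.3 139.8  41.8]
0 -41 110 [-13.  -44.8  37.6] [ 17.7 -37.   41.9]
0 -20 88 [ -7.2 -24.   37.6] [  8.2 -16.1  42.5]
0 0 91 [-6.9 -3.9 38.6] [ 8.5  4.  42.8]
0 20 114 [-13.3  16.5  37.7] [15.5 24.  42. ]
0 41 119 [-12.5  37.   37.5] [ 9.1 44.9 41.8]
[ 265    0  200   36 3917] [466.6 371.9] [225.1  32.2] 16.2 [[354.0, 356.0], [363.0, 325.0], [579.0, 388.0], [570.0, 419.0]]
[261  89  13  66 535] [382.2 232.3] [14.3 75.8] 11.4 [[368.0, 268.0], [383.0, 194.0], [397.0, 197.0], [382.0, 271.0]]
[264   0  42  12 374] [376.7 359.2] [45.1 11. ] 11.6 [[354.0, 360.0], [356.0, 349.0], [400.0, 358.0], [398.0, 369.0]]Traceback (most recent call last):
  File "fil.py", line 12, in <module>
    m=(P[:,2]>124)&(P[:,2]<138)&(P[:,0]>600)&(P[:,0]<800)&(P[:,1]>300)&(P[:,1]<480); q=P[m][:,:2].astype(np.float32);print(m.sum(),cv2.minEnclosingCircle(q),q.min(0),q.max(0),np.median(q,0))
                                                                                                                                                             ~~~~~^^^
    return umr_minimum(a, axis, None, out, keepdims, initial, where)
ValueError: zero-size array to reduction operation minimum which has no identity
```

View pics/d16.png

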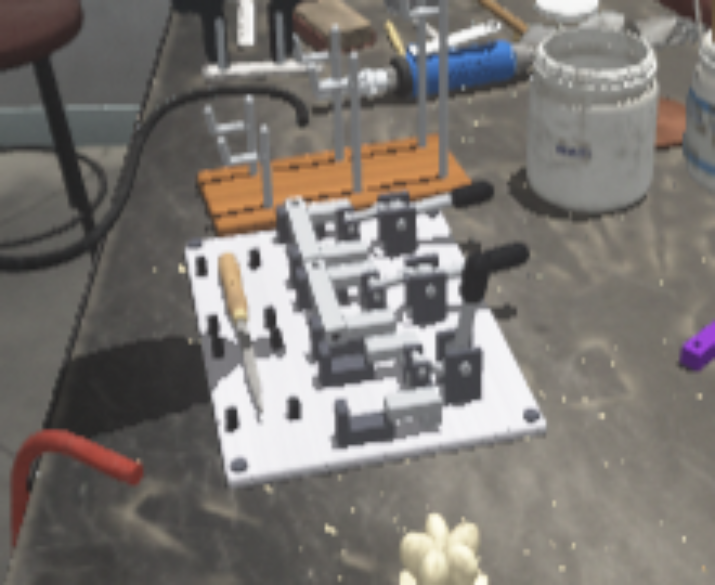

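View pics/w16.png

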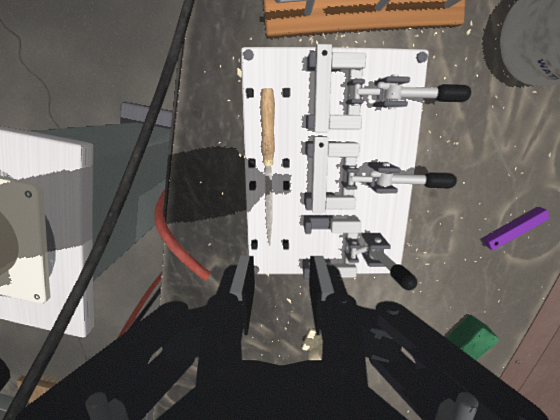

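The file lies centred between the cradle lugs (268,165). Both blanks are clamped with levers 1 and 2 down, lever 3 is open, the bystanders stand where they were, and the arm is clear.

```bash
python3 -c "
from rig import arm; print(arm.hand_in())"
```

```text
the job is handed in; nothing more can be done
None
```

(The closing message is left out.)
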